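# Make up a retouching palette from the pan carousel

## Task

Make up the retouching palette: turn the carousel by its knob to bring each pan that still has colour in it under the window, and set these pans flat in the palette tray, side by side in one close row in any order, starting tight in the far left corner, each square with its end against the far rim. Then slide the divider up against the last pan so the row cannot shift, leave the empty pan in the carousel, and turn the carousel until its solid blank fills the window and keeps the dust out. Leave the tweezers and the wooden paddle where they lie.

Things in the scene. Friction and masses are not known exactly. Their poses are not given: they have to be found in the camera images.
- carousel: fixed square green housing 300 x 300 mm, clear lid with top at z = 44 mm, over a round turntable. Its only opening is a wedge window in the lid on the -x side: 50 to 150 mm from the centre, edges 29 degrees either side of -x (110 mm wide 100 mm out), open to the front edge over an 18 mm high sill. Origin: centre of the underside, on the turntable's axis; z up
- turntable (a joint): angle turned since the start, counter-clockwise from above (where the blank is, point blank tells). Turns endlessly, no stops or catches, stays where left (0.12 N m friction). Six 60-degree places: five pockets, floor at z = 18 mm, parted by radial ribs and closed by a rim at 133 mm and a stop 70 mm from the axis, all 6 mm high; the sixth is a solid aluminium blank that reaches just under the lid
- knob (a point): middle of the black square knob that turns the turntable, on its axis above the lid: 34 x 34 mm, 24 mm tall (z = 52 to 76 mm), this point at z = 64 mm. Its faces look along its x and y; x and the white line on its top point to the blank
- blank (a point): point on the turntable, 100 mm from the axis, in the middle of the solid aluminium blank, at pocket floor height (z = 18 mm). The pockets' middles lie at the same radius, 60, 120, 180, 240 and 300 degrees round from it
- window (a point): point in the middle of the window, 100 mm from the axis, at pocket floor height (z = 18 mm); its x axis is the housing's x, pointing from the window to the axis
- pan_blue: white plastic watercolour pan 48 x 30 x 16 mm (x, y, z) with a dark blue cake set in its top; origin at the centre of its underside, x along the 48 mm, z up. About 40 g. It lies in one of the carousel's pockets, or is absent (None) in this run
- pan_red: white plastic watercolour pan 48 x 30 x 16 mm (x, y, z) with a red cake set in its top; origin at the centre of its underside, x along the 48 mm, z up. About 40 g. It lies in one of the carousel's pockets, or is absent (None) in this run
- pan_ochre: white plastic watercolour pan 48 x 30 x 16 mm (x, y, z) with a yellow-ochre cake set in its top; origin at the centre of its underside, x along the 48 mm, z up. About 40 g. It lies in one of the carousel's pockets, or is absent (None) in this run
- pan_green: white plastic watercolour pan 48 x 30 x 16 mm (x, y, z) with a dark green cake set in its top; origin at the centre of its underside, x along the 48 mm, z up. About 40 g. It lies in one of the carousel's pockets, or is absent (None) in this run
- pan_spent: used-up pan: the same white pan, 48 x 30 x 16 mm, with no colour in it; it lies in the carousel pocket across from the blank and stays in the carousel
- palette: fixed white enamelled palette, blue-lined rim. Tray 110 x 240 mm inside, floor at z = 6 mm, 4 mm thick rim up to z = 14 mm. Origin: centre of the tray's underside; x toward the far long rim, y toward the left end, z up. Inner rim faces at x = +-55 mm, y = +-120 mm. Behind it (x = 68 to 169 mm) lies its open mixing leaf, floor 4 mm, rims 8 mm high
- corner (a point): inner corner of the tray, far rim (+x) and left end (+y), on the floor (palette frame 55, 120, 6 mm). The row starts here: each pan's 48 mm length runs along palette x with a 30 mm end against the far rim; the first pan's long side is against the left end, the next ones against their neighbours
- divider (a joint): slide of the divider, an aluminium bar 18 mm thick right across the tray, top at z = 14 mm; 0 at the tray's right end, grows toward the left end (m). About 1.5 N friction, stays where left. Its left face is at palette y = -0.102 + value: it touches the last of N close-packed pans at 0.222 - 0.030 N
- tab (a point): middle of the divider's black upright finger tab, 32 mm along the palette's x and 10 mm along its y, from 13 to 41 mm above the bench; this point at z = 30 mm
- tweezers: steel tweezers, 122 x 13 x 9 mm, lying near the right edge of the bench; bystander
- wood_paddle: wooden paddle, 213 x 68 x 4 mm, lying near the left edge of the bench; bystander
Things that resemble listed ones, but are neither listed nor needed, are in the scene too. What is shaped like the pan_ochre but grey or pink is not meant.

How it is judged:
By the outcome, as a careful person would: the job done as asked, in the order asked, and still so for the second after the job is handed in, with the robot touching nothing.
Of pan_blue, pan_red, pan_ochre, pan_green only 3 to 4 are there at a start; the rules pass over those that are not, and their reading is None.
At some moment in a run one of pan_blue, pan_red, pan_ochre, pan_green may be knocked a few centimetres aside while the robot is not near it.
Once in a run the grip may slacken for a moment while it holds something.
It also fails if it takes over 210 s, if anything falls off the work surface, if the arm or the gripper's body presses on something with over 40 N, if the wrist force passes 120 N, or if a joint passes its speed limit or range.

## Robot

A 6-joint arm with a two-finger parallel gripper is mounted at the origin on a cart in front of the work surface, level with it; the furniture and walls round the work are solid. World frame = base frame: x ahead of the robot, y to its left, z up, the work surface at z = 0. Lengths are in m, angles in degrees, forces in N, time in s.
With the tool pointing down it reaches from about 0.325 to 0.775 m from the base axis. Payload 5.5 kg.
Tool frame: the origin (TCP) lies on the mounting face of the last link; the fingertips stand 182 mm ahead of it and the grasp point (between the pads) lies 163 mm ahead of it; z points along the fingers, y is the line along which they close (so a half turn about z gives the same grasp; the last joint's range is limited). The gripper opens to 88 mm and grips with 3 to 60 N. Pads are 20 mm wide; open, the fingers measure 115 mm over their backs; the gripper's body (75 mm by 178 mm) begins 61 mm behind the grasp point.
Start: joints at [62.355, 5.22, 70.514, -0, 104.267, -3.249], TCP at [0.248, 0.546, 0.405] pointing down, gripper open.
Joint ranges: [-164.24, 164.24], [-49.07, 125.15], [9.68, 141.18], [-86.29, 266.29], [3.28, 154.24], [-151.56, 151.56]. Speed limits (degrees/s): [147.25, 147.25, 172.46, 180, 180, 180].

## Interface

Orientations are given as a 3x3 rotation matrix whose columns are the frame's x, y, z axes.
In Python, from bench import * gives the robot as it stands.
- The arm moves only by the shell command python3 -m creep 'ROWS' [FORCE]. ROWS is JSON, a list of rows, each a list of 5 numbers: the closure in counts, from 0 (fully open) to 255 (shut), then the shift along the tool's x, y, z in units of 25 mm (1.0 is 25 mm), then the turn about the tool's z in degrees. A call has 1 to 20 rows; each row shifts and turns the commanded pose from where the row before left it, along the tool's axes as they then stand; what a row does not reach is not made up. A row lasts 1/10 s, in which the tool goes at most 50 mm and 8.59 degrees, less where a joint would pass 70% of its speed; a pose out of reach is approached as far as the arm can. A call is refused whole if a number of a shift passes 1 or a number of a turn 8.59, either way. A call with a gripper value outside its range is refused whole. The fingers move at their own pace and stop on an object; FORCE is the grip in N (left out, the last holds). Time passes only in rows, so rows that do not move let the fingers close. It gives the time, the measured TCP pose, the force, the opening and the grip force at its end, in the units of the state.
- state(): the state, without advancing time (a new reading comes with each control period).
- camera(name): name is "side" or "top"; returns a dict with "image" (480x640x3 uint8, blue, green, red), "vertical_fov" (degrees; the focal length in pixels is half the picture's height over the tangent of half this angle, whatever the lens; pixels are square), "cx", "cy" (the principal point, pixels), "k1" (the pictures are not rectified: a ray, as slopes to the right and down, at radius r is drawn at 1 + k1 r^2 times it, then the intrinsics apply), "R" (3x3) and "t" (3): a world point X has camera coordinates R X + t. Camera axes: x right, y down, z forward; pixel columns grow to the right and rows downward; lengths in m; the calibration is good to about 2 mm. A picture is of the moment at which its call begins. There is no depth.
- job_done(): hands the job in; it is judged then, once.
Trained networks look in a picture, given as the dict that the camera call returned (one of the last four; its "shot" number tells which), for a name from the list of things; names that differ only in an ending like _2 or _b are one class to them, and where a whole thing is asked for, a point or a joint stands for the part that bears it (a point fixed in the world has none). Each returns a list of dicts, best first, with "conf" (0 to 1); they miss things now and then, are a little off and sometimes report something else, mostly with a low value. They report only what shows in the picture. A call takes as long as a camera call. They do not tell look-alikes from the thing itself.
- spot_in(picture, query): "extent" ([left, top, right, bottom] as shares, 0 to 1, of the picture: columns of its width, rows of its height, round what is visible of it).
- masks_of(picture, query): "mask" (480x640 bool, what is visible of it) and "extent" ([left, top, right, bottom] as shares, 0 to 1, of the picture: columns of its width, rows of its height, round what is visible of it).
The state is a dict: "clock": time; "qpos": joint angles; "qvel": joint speeds; "joint_efforts": joint torques, N m; "eef_pos": TCP position; "ee_rot": TCP orientation; "wrist_force": force on the tool from outside, world axes, zero at the start; "ft_torque": the same for the moment, N m; "gripper_width": finger opening in m; "grasp_force": force on a finger pad.
Only numpy, scipy, OpenCV 4.12 (cv2) and the standard library are available. Lean on these libraries where they do the work, as an engineer would, in place of code of your own. Each camera call takes 0.05 s, during which the arm holds its last target. There are 200 camera calls.

## Working session

There is one attempt and no reset: what is moved stays moved. The work goes in short steps, Python scripts to look and compute and a shell command to move; the robot and the scene stay as the last step left them, time stands still between calls to the robot, and variables do not carry over. Pictures are saved under pics/ and viewed, at most 14 in all, crops included, and the job is handed in when it is done.

```bash
mkdir -p pics; ls; cat > h.py <<'E'
from bench import *
import numpy as np, cv2
def K(c):
    f=240/np.tan(np.radians(c["vertical_fov"])/2)
    return f
def proj(c,X):
    p=np.array(c["R"])@np.array(X)+np.array(c["t"]); s=p[:2]/p[2]; s=s*(1+c["k1"]*(s@s)); return s*K(c)+[c["cx"],c["cy"]]
def unproj(c,px,z):
    d=(np.array(px,float)-[c["cx"],c["cy"]])/K(c); s=d.copy()
    for _ in range(20): s=d/(1+c["k1"]*(s@s))
    R=np.array(c["R"]);t=np.array(c["t"]); o=-R.T@t; v=R.T@np.array([s[0],s[1],1]); return o+v*(z-o[2])/v[2]
def save(c,n): cv2.imwrite("pics/"+n+".png",c["image"])
E
python3 - <<'E'
from h import *
for n in("top","side"):
    c=camera(n); save(c,n+"0"); print(n,K(c),-np.array(c["R"]).T@np.array(c["t"]),c["k1"])
s=state();print(s["eef_pos"],s["ee_rot"],s["clock"],s["gripper_width"])
E
```

```text
pics
top 509.92990300705134 [0.39641746 0.0023774  1.3415387 ] -0.023819357198943687
side 434.1046476521881 [ 0.37385041 -0.99477147  0.61832798] -0.07966113704703764
[0.24782955 0.54649596 0.40364257] [[-9.10748348e-01  4.12961009e-01 -8.06995955e-04]
 [ 4.12961783e-01  9.10747101e-01 -1.51151465e-03]
 [ 1.10772611e-04 -1.70986796e-03 -9.99998532e-01]] 0.1 0.08773889023618806
```

View pics/top0.png

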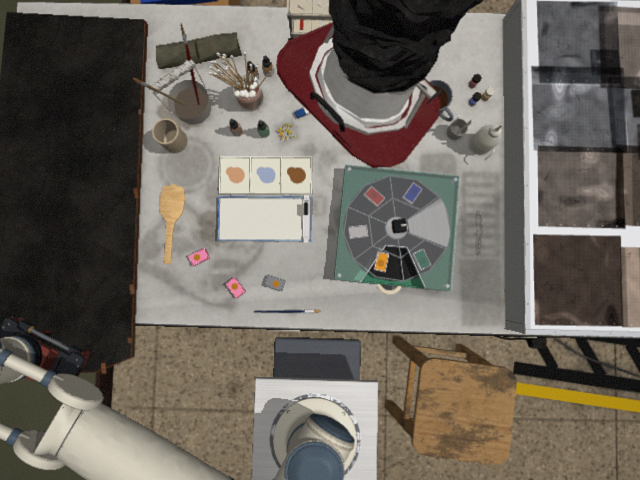

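View pics/side0.png

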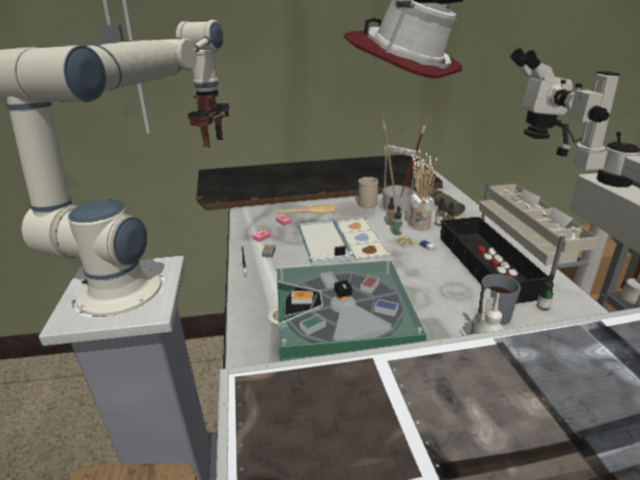

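The top view shows the carousel (centre ≈400,228), with ochre in the window at (382,262). Green is at (421,260), the blank on the right, blue at (413,193), red at (374,196) and spent at (358,232). The palette is at (264,218), with the tab at (303,209).

```bash
python3 - <<'E'
from h import *
c=camera("top"); im=c["image"]
cr=cv2.resize(im[150:300,205:470],None,fx=3,fy=3,interpolation=cv2.INTER_CUBIC); cv2.imwrite("pics/crop.png",cr)
for q in ["carousel","knob","palette","divider","tab","pan_ochre","pan_red","pan_blue","pan_green","pan_spent"]:
    for m in masks_of(c,q)[:3]:
        ys,xs=np.nonzero(m["mask"]); r=cv2.minAreaRect(np.c_[xs,ys].astype(np.float32))
        print(q,round(m["conf"],2),len(xs),np.round([xs.mean(),ys.mean()],1),np.round(cv2.boxPoints(r),1).tolist())
E
```

```text
carousel 0.94 12267 [397.7 223.1] [[333.1000061035156, 280.29998779296875], [343.29998779296875, 163.1999969482422], [461.70001220703125, 173.39999389648438], [451.5, 290.6000061035156]]
knob 0.72 1223 [396.9 258.3] [[359.3999938964844, 225.60000610351562], [405.20001220703125, 216.10000610351562], [417.8999938964844, 277.1000061035156], [372.0, 286.6000061035156]]
palette 0.88 7848 [264.7 198.3] [[216.0, 156.0], [311.0, 156.0], [311.0, 241.0], [216.0, 241.0]]
divider 0.75 332 [305.9 217.6] [[302.0, 194.0], [310.0, 194.0], [310.0, 241.0], [302.0, 241.0]]
pan_ochre 0.72 220 [199.  256.2] [[187.60000610351562, 255.1999969482422], [204.8000030517578, 246.60000610351562], [210.1999969482422, 257.3999938964844], [193.0, 266.0]]
pan_ochre 0.61 216 [274.7 282.4] [[264.0, 285.0], [267.70001220703125, 273.8999938964844], [285.3999938964844, 279.79998779296875], [281.70001220703125, 290.8999938964844]]
pan_ochre 0.55 208 [381.2 261.8] [[373.0, 269.0], [376.70001220703125, 250.5], [388.6000061035156, 252.89999389648438], [384.8999938964844, 271.3999938964844]]
pan_spent 0.51 12081 [397.7 223.1] [[332.79998779296875, 279.29998779296875], [343.8999938964844, 163.1999969482422], [463.20001220703125, 174.60000610351562], [452.20001220703125, 290.6000061035156]]
```

View pics/crop.png

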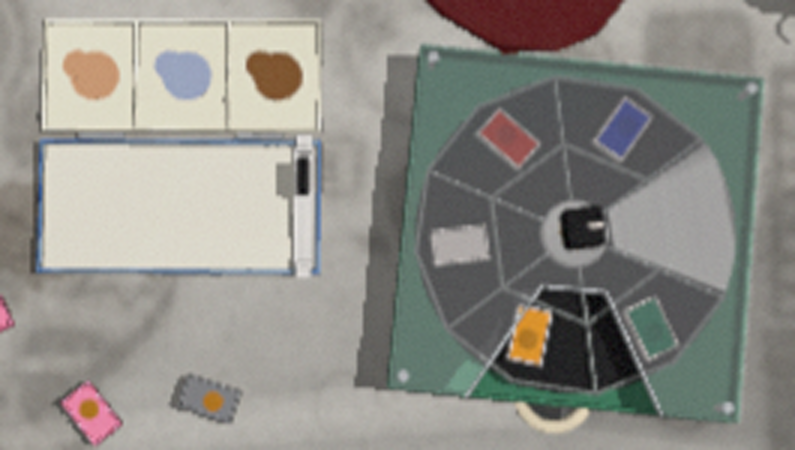

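The crop confirms it: five pockets plus the blank, all four colours are present, and the pink and grey pans are decoys. Next I'll fit the housing, knob and palette poses.

```bash
python3 - <<'E'
from h import *
from scipy.optimize import least_squares
c=camera("top"); im=c["image"]
cv2.imwrite("pics/pal.png",cv2.resize(im[185:250,205:325],None,fx=6.6,fy=6.6,interpolation=cv2.INTER_CUBIC))
P=lambda u,v:unproj(c,(205+u/3-1/3,150+v/3-1/3),.044)
pts=[P(421,46),P(763,78),P(741,423),P(389,389)]
body=np.array([[.15,.15],[.15,-.15],[-.15,-.15],[-.15,.15]])
f=lambda p:(np.array([[np.cos(p[2]),-np.sin(p[2])],[np.sin(p[2]),np.cos(p[2])]])@body.T).T+p[:2]
r=least_squares(lambda p:(f(p)-np.array(pts)[:,:2]).ravel(),[.4,-.2,0]); print("housing",r.x[:2],np.degrees(r.x[2]),np.round(r.fun*1000,1))
ce=r.x[:2]; a=r.x[2]; w=ce-.1*np.array([np.cos(a),np.sin(a)]); print("window",w,np.linalg.norm(w))
print("knob top",unproj(c,(205+584/3-.33,150+227/3-.33),.076), "line", unproj(c,(205+602/3,150+224/3),.076))
hsv=cv2.cvtColor(im,cv2.COLOR_BGR2HSV)
b=(hsv[...,0]>100)&(hsv[...,0]<125)&(hsv[...,1]>80); b[:190]=0;b[248:]=0;b[:,:205]=0;b[:,320:]=0
ys,xs=np.nonzero(b); print(len(xs)); bp=cv2.boxPoints(cv2.minAreaRect(np.c_[xs,ys].astype(np.float32))); print(bp)
for p in bp: print(unproj(c,p,.014)[:2])
for nm,(u,v) in dict(ochre=(530,334),red=(509,138),blue=(624,128),green=(652,327),spent=(461,244)).items():
    q=unproj(c,(205+u/3-.33,150+v/3-.33),.034)[:2]-ce; print(nm,np.hypot(*q),np.degrees(np.arctan2(q[1],q[0])-a))
E
```

```text
housing [ 0.54766626 -0.19664324] -3.673102662793492 [ 1.6  1.5  1.5 -2.1 -1.2 -0.3 -1.9  1. ]
window [ 0.44787168 -0.19023686] 0.4865995309292696
knob top [ 0.54838094 -0.19606432  0.076     ] line [ 0.55053865 -0.21186844  0.076     ]
88
[[217. 196.]
 [311. 196.]
 [311. 240.]
 [217. 240.]]
[0.61945334 0.27590315]
[0.62668686 0.02805047]
[0.51039763 0.02444317]
[0.5030853  0.27027354]
ochre 0.09586372615760216 159.8095758629929
red 0.1010714166962943 40.111905304044384
blue 0.10108043155854846 -19.274616460126968
green 0.1023426936699602 -136.51077793826107
spent 0.10022973342857316 100.60395137342779
```

View pics/pal.png

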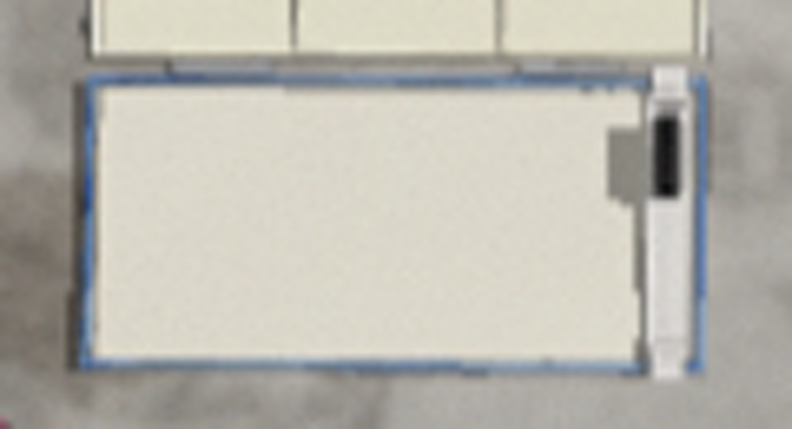

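```bash
python3 - <<'E'
from h import *
from scipy.optimize import least_squares
c=camera("top"); s=camera("side")
g=lambda u,v:np.array([(u+.5)/6.6-.5+205,(v+.5)/6.6-.5+185])
pts=np.array([unproj(c,g(*p),.014)[:2] for p in [(86,76),(706,80),(702,372),(79,368)]])
body=np.array([[.059,.124],[.059,-.124],[-.059,-.124],[-.059,.124]])
Rm=lambda t:np.array([[np.cos(t),-np.sin(t)],[np.sin(t),np.cos(t)]])
r=least_squares(lambda p:((Rm(p[2])@body.T).T+p[:2]-pts).ravel(),[.56,.15,0]);print("pal",r.x[:2],np.degrees(r.x[2]),np.round(r.fun*1e3,1))
print("corner",r.x[:2]+Rm(r.x[2])@[.055,.12])
print("tab",unproj(c,g(667,157),.041)[:2])
o=r.x
for P in [(.059,.124),(.059,-.124),(-.059,-.124),(-.059,.124)]: print("side pal",proj(s,[*(o[:2]+Rm(o[2])@P),.014]))
for P in [(.15,.15),(.15,-.15),(-.15,-.15),(-.15,.15)]: print("side hou",proj(s,[*(np.array([.5477,-.1966])+Rm(np.radians(-3.67))@P),.044]))
for a,b in [((375,85),(403,50)),((395,165),(350,38))]:
    print("lamp",least_squares(lambda X:np.r_[proj(c,X)-a,proj(s,X)-b],[.7,-.05,.6]).x)
cv2.imwrite("pics/sd.png",cv2.resize(s["image"][205:365,255:435],None,fx=3.7,fy=3.7,interpolation=cv2.INTER_CUBIC))
E
```

```text
pal [0.56355884 0.14919862] 1.2952330002052836 [ 0.5  0.2  0.5  0.  -0.6 -0.6 -0.4  0.4]
corner [0.61583229 0.27041119]
tab [0.58939259 0.04033424]
side pal [333.47764181 219.68228119]
side pal [352.69171173 256.37177985]
side pal [310.99060232 261.25536365]
side pal [297.8889899  223.33564836]
side hou [390.57783011 258.70263532]
side hou [426.63078034 332.47066356]
side hou [277.94198758 345.79288682]
side hou [275.6397508  267.09451805]
lamp [ 0.70987901 -0.07721942  0.5541987 ]
lamp [ 0.58074027 -0.10944476  0.57808337]
```

View pics/sd.png

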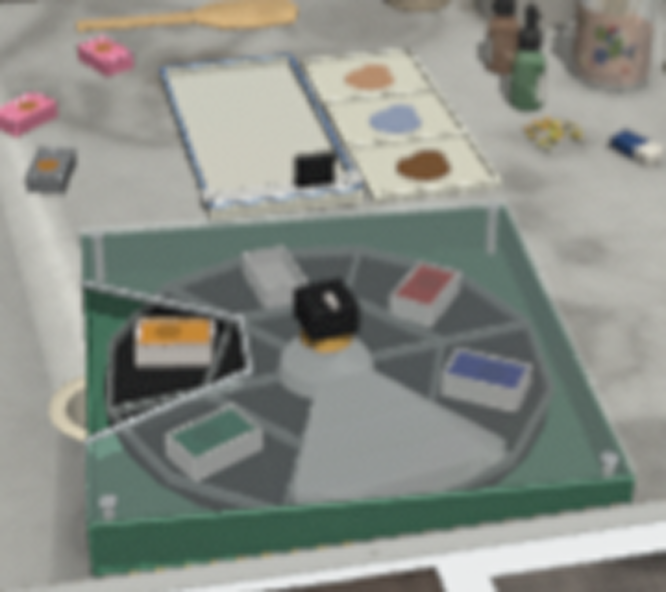

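The side view agrees with the top-view fit to about 2 mm. Moving to the knob, turning the tool first.

```bash
cat >> h.py <<'E'
def to(x,y,z,a=None):
    "turn (tool z deg) then shift units in tool frame after that turn"
    s=state(); R=np.array(s["ee_rot"]); a0=np.degrees(np.arctan2(R[1,0],R[0,0])); 
    if a is None:a=a0
    t=(a0-a+180)%360-180; r=np.radians(a); d=np.array([x,y,z])-s["eef_pos"]
    u=np.array([d@[np.cos(r),np.sin(r),0],d@[np.sin(r),-np.cos(r),0],-d[2]])/.025
    print("turn",round(t,2),"shift",np.round(u,2),"| pos",np.round(s["eef_pos"],4),"a",round(a0,2),"t",s["clock"],"w",round(s["gripper_width"],4),"F",np.round(s["wrist_force"],1),"g",round(s["grasp_force"],1))
E
python3 -m creep '[[0,0,0,0,8.4],[0,0,0,0,8.4],[0,0,0,0,8.4],[0,0,0,0,8.4],[0,0,0,0,8.4],[0,0,0,0,8.4],[0,0,0,0,8.4],[0,0,0,0,0]]' 20
python3 -c "
from h import *
to(.548,-.1965,.30,96.8)"
```

```text
clock: 1.6
eef_pos: [0.2479, 0.5464, 0.4046]
ee_rot: [[-0.117, 0.993, -0.0], [0.993, 0.117, 0.0], [0.0, -0.0, -1.0]]
wrist_force: [0.3, 0.3, -0.4]
gripper_width: 0.088
grasp_force: 0.0
turn -0.07 shift [-30.93   8.4    4.18] | pos [0.2479 0.5464 0.4046] a 96.73 t 1.6 w 0.088 F [ 0.3  0.3 -0.4] g 0.0
```

```bash
python3 -m creep '[[0,-1,0.42,0.2,0],[0,-1,0.42,0.2,0],[0,-1,0.42,0.2,0],[0,-1,0.42,0.2,0],[0,-1,0.42,0.2,0],[0,-1,0.42,0.2,0],[0,-1,0.42,0.2,0],[0,-1,0.42,0.2,0],[0,-1,0.42,0.2,0],[0,-1,0.42,0.2,0],[0,-1,0.42,0.2,0],[0,-1,0.42,0.2,0],[0,-1,0.42,0.2,0],[0,-1,0.42,0.2,0],[0,-1,0.42,0.2,0],[0,-1,0.42,0.2,0],[0,-1,0.42,0.2,0],[0,-1,0.42,0.2,0],[0,-1,0.42,0.2,0],[0,-1,0.42,0.2,0]]' >/dev/null
python3 -m creep '[[0,-1,0,0,0],[0,-1,0,0,0],[0,-1,0,0,0],[0,-1,0,0,0],[0,-1,0,0,0],[0,-1,0,0,0],[0,-1,0,0,0],[0,-1,0,0,0],[0,-1,0,0,0],[0,-1,0,0,0],[0,-1,0,0,0],[0,0,0,0,0]]' >/dev/null
python3 -c "
from h import *
to(.548,-.1965,.234,96.8)"
```

```text
turn 0.06 shift [0.17 0.02 2.81] | pos [ 0.548  -0.2007  0.3043] a 96.86 t 4.8 w 0.0876 F [-1.1  1.1 -0. ] g 0.0
```

```bash
python3 -m creep '[[0,0.17,0,0.7,0],[0,0,0,0.7,0],[0,0,0,0.7,0],[0,0,0,0.7,0],[0,0,0,0,0],[255,0,0,0,0],[255,0,0,0,0],[255,0,0,0,0],[255,0,0,0,0],[255,0,0,0,0],[255,0,0,0,0],[255,0,0,0,0]]' 15
python3 -m creep '[[255,0,0,0,7.25],[255,0,0,0,7.25],[255,0,0,0,7.25],[255,0,0,0,7.25],[255,0,0,0,7.25],[255,0,0,0,7.25],[255,0,0,0,0],[80,0,0,0,0],[80,0,0,0,0],[80,0,0,0,0],[80,0,0,-0.9,0],[80,0,0,-0.9,0],[80,0,0,-0.9,0],[80,0,0,-0.9,0]]'
python3 -c "
from h import *
to(.35,-.05,.33,90)"
```

```text
clock: 6.0
eef_pos: [0.5479, -0.194, 0.2347]
ee_rot: [[-0.119, 0.993, 0.001], [0.993, 0.119, 0.0], [-0.0, 0.001, -1.0]]
wrist_force: [17.7, 1.2, -7.2]
gripper_width: 0.0355
grasp_force: 8.3
clock: 7.4
eef_pos: [0.5474, -0.194, 0.3255]
ee_rot: [[0.598, 0.802, -0.001], [0.802, -0.598, 0.0], [-0.0, -0.0, -1.0]]
wrist_force: [0.7, 0.4, 0.2]
gripper_width: 0.0604
grasp_force: 0.0
turn -36.7 shift [ 5.76 -7.9  -0.18] | pos [ 0.5474 -0.194   0.3255] a 53.3 t 7.4 w 0.0604 F [0.7 0.4 0.2] g 0.0
```

```bash
cat >> h.py <<'E'
ce=np.array([.5485,-.1962]); hy=-3.7
def ang(q): d=np.array(q)[:2]-ce; return np.hypot(*d), (np.degrees(np.arctan2(d[1],d[0]))-hy)%360
HS=dict(ochre=((12,28),130),red=((172,6),70),blue=((108,128),70),green=((65,90),45))
def pans(c,show=True):
    "coloured cakes near/under carousel & palette: centre (z=.034), yaw of long axis"
    h=cv2.cvtColor(cv2.resize(c["image"],None,fx=4,fy=4,interpolation=cv2.INTER_CUBIC),cv2.COLOR_BGR2HSV); out={}
    return h
E
python3 -m creep '[[80,0,0,0,-7.34],[80,0,0,0,-7.34],[80,0,0,0,-7.34],[80,0,0,0,-7.34],[80,0,0,0,-7.34],[80,1,-0.7,0,0],[80,1,-0.7,0,0],[80,1,-0.7,0,0],[80,1,-0.7,0,0],[80,1,-0.7,0,0],[80,1,-0.7,0,0],[80,1,-0.7,0,0],[80,1,-0.7,0,0],[80,0,0,0,0]]'
python3 - <<'E'
from h import *
c=camera("top"); cv2.imwrite("pics/g1.png",cv2.resize(c["image"][160:300,325:470],None,fx=4,fy=4,interpolation=cv2.INTER_CUBIC))
E
```

```text
clock: 8.8
eef_pos: [0.4062, 0.0078, 0.3251]
ee_rot: [[-0.003, 1.0, 0.001], [1.0, 0.003, 0.001], [0.001, 0.001, -1.0]]
wrist_force: [0.7, 0.6, -0.1]
gripper_width: 0.0604
grasp_force: 0.0
```

View pics/g1.png

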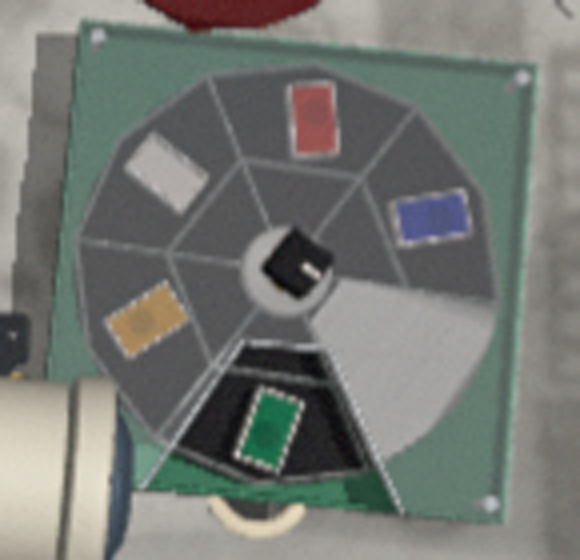

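Green now shows in the window at about (392,268) in the full image, tilted about 15°. Measuring it by colour.

```bash
python3 - <<'E'
s=open('h.py').read().split("HS=dict")[0]
s+='''HS=dict(ochre=(10,28,90),red=(170,6,70),blue=(108,128,70),green=(62,88,60))
def pan(c,name,box=None,z=.034):
    "biggest blob of the cake colour in world box (x0,x1,y0,y1): centre, long-axis angle (world deg, -90..90), sizes"
    im=cv2.resize(c["image"],None,fx=4,fy=4,interpolation=cv2.INTER_CUBIC); h=cv2.cvtColor(im,cv2.COLOR_BGR2HSV); lo,hi,sm=HS[name]
    H=h[...,0]; m=((H>=lo)&(H<=hi) if lo<hi else (H>=lo)|(H<=hi))&(h[...,1]>sm)&(h[...,2]>40)
    box=box or (.385,.495,-.25,-.13); q=np.array([proj(c,[x,y,z]) for x in box[:2] for y in box[2:]])*4+1.5
    w=np.zeros(m.shape,np.uint8); cv2.fillConvexPoly(w,cv2.convexHull(q.astype(np.int32)),1); m=(m&(w>0)).astype(np.uint8)
    m=cv2.morphologyEx(m,cv2.MORPH_CLOSE,np.ones((9,9),np.uint8)); m=cv2.morphologyEx(m,cv2.MORPH_OPEN,np.ones((9,9),np.uint8))
    cs,_=cv2.findContours(m,cv2.RETR_EXTERNAL,cv2.CHAIN_APPROX_NONE)
    if not cs: print(name,"none"); return
    k=max(cs,key=cv2.contourArea).reshape(-1,2); W=np.array([unproj(c,(p-1.5)/4,z)[:2] for p in k])
    r=cv2.minAreaRect((W*1e4).astype(np.float32)); (x,y),(a,b),t=r
    bp=cv2.boxPoints(r)/1e4; e=max((bp[1]-bp[0],bp[2]-bp[1]),key=np.linalg.norm); t=(np.degrees(np.arctan2(e[1],e[0]))+90)%180-90
    print(name,"xy",round(x/1e4,4),round(y/1e4,4),"long axis",round(t,1),"size mm",round(max(a,b)/10,1),round(min(a,b)/10,1),"pol",np.round(ang((x/1e4,y/1e4)),3)); return np.array([x/1e4,y/1e4]),t
'''
open('h.py','w').write(s)
E
python3 - <<'E'
from h import *
c=camera("top"); p,t=pan(c,"green"); to(*p,.26,90+t)
E
```

```text
green xy 0.41 -0.1893 long axis 87.5 size mm 121.4 22.9 pol [1.39000e-01 1.80867e+02]
turn -87.43 shift [-0.44 -7.81  2.6 ] | pos [0.4075 0.0061 0.325 ] a 90.08 t 8.9 w 0.0603 F [ 0.2 -1.  -0.8] g 0.0
```

```bash
sed -i 's/box or (.385,.495/box or (.420,.495/' h.py; python3 - <<'E'
from h import *
c=camera("top"); p,t=pan(c,"green"); to(*p,.26,90+t)
print(unproj(c,(325+269.5/4-.4,160+431/4-.4),.034))
E
```

```text
green xy 0.446 -0.1854 long axis -18.3 size mm 43.9 25.6 pol [1.03000e-01 1.77662e+02]
turn 18.35 shift [-6.77  3.86  2.59] | pos [0.4078 0.0057 0.3248] a 90.02 t 8.95 w 0.0602 F [-0.  -0.1 -1.3] g 0.0
[ 0.44454295 -0.18542311  0.034     ]
```

```bash
python3 -m creep '[[80,0,0,0,6.1],[80,0,0,0,6.1],[80,0,0,0,6.1],[80,-0.97,0.55,0.3,0],[80,-0.97,0.55,0.3,0],[80,-0.97,0.55,0.3,0],[80,-0.97,0.55,0.3,0],[80,-0.97,0.55,0.3,0],[80,-0.97,0.55,0.3,0],[80,-0.97,0.56,0.3,0],[80,0,0,0,0]]'
python3 -c "
from h import *
to(.446,-.1855,.2085,72)"
```

```text
clock: 10.05
eef_pos: [0.4459, -0.189, 0.2702]
ee_rot: [[0.318, 0.948, -0.003], [0.948, -0.318, 0.0], [-0.001, -0.003, -1.0]]
wrist_force: [-0.6, -0.5, -0.4]
gripper_width: 0.0604
grasp_force: 0.0
turn -0.56 shift [ 0.13 -0.04  2.47] | pos [ 0.4459 -0.189   0.2702] a 71.44 t 10.05 w 0.0604 F [-0.6 -0.5 -0.4] g 0.0
```

```bash
python3 -m creep '[[80,0.13,0,0.6,0],[80,0,0,0.6,0],[80,0,0,0.6,0],[80,0,0,0.6,0],[80,0,0,0.07,0],[80,0,0,0,0],[255,0,0,0,0],[255,0,0,0,0],[255,0,0,0,0],[255,0,0,0,0],[255,0,0,0,0]]' 25
python3 -m creep '[[255,0,0,-0.3,0],[255,0,0,-0.7,0],[255,0,0,-0.8,0],[255,0,0,-0.8,0],[255,0,0,0,0]]'
python3 -c "
from h import *
to(.5915,.2535,.24,91.3)"
```

```text
clock: 11.15
eef_pos: [0.4473, -0.1825, 0.2113]
ee_rot: [[0.314, 0.949, 0.002], [0.949, -0.314, -0.001], [-0.0, 0.002, -1.0]]
wrist_force: [0.1, 0.7, 4.1]
gripper_width: 0.0477
grasp_force: 25.0
clock: 11.65
eef_pos: [0.4475, -0.1827, 0.2786]
ee_rot: [[0.314, 0.949, 0.005], [0.949, -0.314, -0.002], [-0.001, 0.005, -1.0]]
wrist_force: [0.7, 0.4, -0.0]
gripper_width: 0.0473
grasp_force: 25.0
turn -19.6 shift [17.31  6.15  1.54] | pos [ 0.4475 -0.1827  0.2786] a 71.7 t 11.65 w 0.0473 F [ 0.7  0.4 -0. ] g 25.0
```

```bash
python3 -m creep '[[255,0,0,0,-6.53],[255,0,0,0,-6.53],[255,0,0,0,-6.53],[255,0.96,0.337,0,0],[255,0.96,0.337,0,0],[255,0.96,0.337,0,0],[255,0.96,0.337,0,0],[255,0.96,0.337,0,0],[255,0.96,0.337,0,0],[255,0.96,0.337,0,0],[255,0.96,0.337,0,0],[255,0.96,0.337,0,0]]' >/dev/null
python3 -m creep '[[255,0.96,0.337,0,0],[255,0.96,0.337,0,0],[255,0.96,0.337,0,0],[255,0.96,0.337,0,0],[255,0.96,0.337,0,0],[255,0.96,0.337,0,0],[255,0.96,0.337,0,0],[255,0.96,0.337,0,0],[255,0.96,0.337,0,0],[255,0,0,0.6,0],[255,0,0,0.7,0],[255,0,0,0.8,0],[255,0,0,0,0],[255,0,0,0,0]]'
python3 - <<'E'
from h import *
to(.5893,.2519,.203,91.3)
c=camera("side"); im=c["image"][195:275,255:375]
cv2.imwrite("pics/s1.png",cv2.resize(im,None,fx=6,fy=6,interpolation=cv2.INTER_CUBIC))
E
```

```text
clock: 14.25
eef_pos: [0.5885, 0.2522, 0.2214]
ee_rot: [[-0.022, 1.0, -0.003], [1.0, 0.022, -0.001], [-0.001, -0.003, -1.0]]
wrist_force: [0.4, 1.2, 0.2]
gripper_width: 0.0476
grasp_force: 25.0
turn -0.03 shift [-0.01  0.03  0.74] | pos [0.5885 0.2522 0.2214] a 91.27 t 14.25 w 0.0476 F [0.4 1.2 0.2] g 25.0
```

View pics/s1.png

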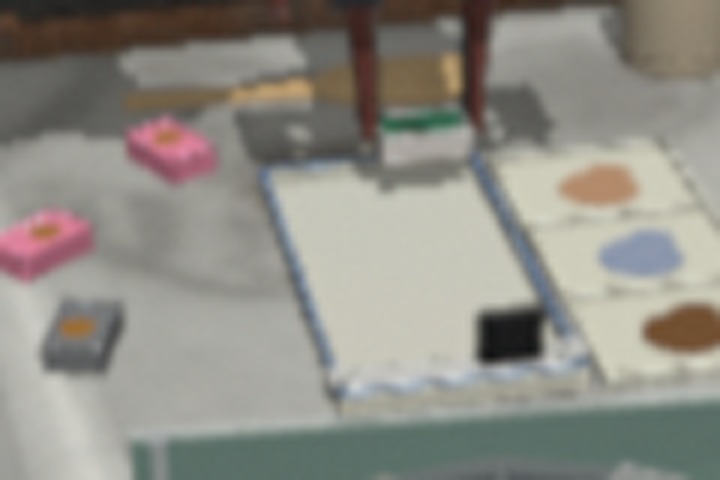

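The pan is held over the far left corner, at about (426,140) in the crop. Lowering it.

```bash
python3 -m creep '[[255,0,0,0.4,0],[255,0,0,0.3,0],[255,0,0,0.08,0],[255,0,0,0.08,0],[255,0,0,0,0]]'
python3 -m creep '[[255,0,0.08,0.03,0],[255,0,0.08,0,0],[255,0,0,0,0]]'
```

```text
clock: 14.8
eef_pos: [0.5888, 0.2529, 0.2011]
ee_rot: [[-0.023, 1.0, -0.0], [1.0, 0.023, -0.0], [-0.0, -0.0, -1.0]]
wrist_force: [0.3, 0.8, -0.0]
gripper_width: 0.0472
grasp_force: 25.0
clock: 15.1
eef_pos: [0.593, 0.2531, 0.2008]
ee_rot: [[-0.023, 1.0, -0.0], [1.0, 0.023, 0.0], [0.0, -0.0, -1.0]]
wrist_force: [-0.8, -0.5, 0.4]
gripper_width: 0.0476
grasp_force: 25.0
```

```bash
for i in 1; do python3 -m creep '[[255,0,0,0.06,0],[255,0,0,0,0]]'; python3 -m creep '[[255,0,0,0.06,0],[255,0,0,0,0]]';python3 -m creep '[[255,0,0.06,0,0],[255,0,0,0,0]]';python3 -m creep '[[255,0,0.06,0,0],[255,0,0,0,0]]'; done | egrep 'eef|wrist'
```

```text
eef_pos: [0.5929, 0.2531, 0.1994]
wrist_force: [-1.6, 0.1, 1.0]
eef_pos: [0.5928, 0.2531, 0.1994]
wrist_force: [-4.6, -0.1, 7.7]
eef_pos: [0.5936, 0.2532, 0.1994]
wrist_force: [-10.3, -2.2, 11.4]
eef_pos: [0.5942, 0.2533, 0.1994]
wrist_force: [-15.8, -1.9, 14.9]
```

```bash
(python3 -m creep '[[255,0,-0.04,-0.05,0],[255,0.1,0,0,0],[255,0,0,0,0]]'; python3 -m creep '[[255,0.05,0,0,0],[255,0,0,0,0]]';python3 -m creep '[[255,0.05,0,0,0],[255,0,0,0,0]]';python3 -m creep '[[255,0.05,0,0,0],[255,0,0,0,0]]') | egrep 'eef|wrist'
```

```text
eef_pos: [0.5939, 0.2545, 0.1994]
wrist_force: [-10.5, -5.9, 8.7]
eef_pos: [0.5939, 0.2552, 0.1994]
wrist_force: [-9.5, -9.3, 9.0]
eef_pos: [0.5939, 0.2562, 0.1994]
wrist_force: [-11.3, -10.2, 9.2]
eef_pos: [0.5939, 0.2574, 0.1994]
wrist_force: [-10.3, -10.6, 8.8]
```

```bash
(python3 -m creep '[[255,0.03,-0.05,-0.05,0],[255,0.03,0,0,0],[255,0,0,0,0]]'; python3 -m creep '[[255,0.06,0,0,0],[255,0,0,0,0]]';python3 -m creep '[[255,0.06,0,0,0],[255,0,0,0,0]]') | egrep 'eef|wrist'
python3 - <<'E'
from h import *
c=camera("side"); im=c["image"][195:245,285:365]
cv2.imwrite("pics/s2.png",cv2.resize(im,None,fx=9,fy=9,interpolation=cv2.INTER_CUBIC))
E
```

```text
eef_pos: [0.5933, 0.2589, 0.1997]
wrist_force: [-3.6, -8.9, 2.7]
eef_pos: [0.5934, 0.2595, 0.1997]
wrist_force: [-4.4, -13.0, 4.0]
eef_pos: [0.5934, 0.26, 0.1997]
wrist_force: [-4.5, -17.2, 4.7]
```

View pics/s2.png

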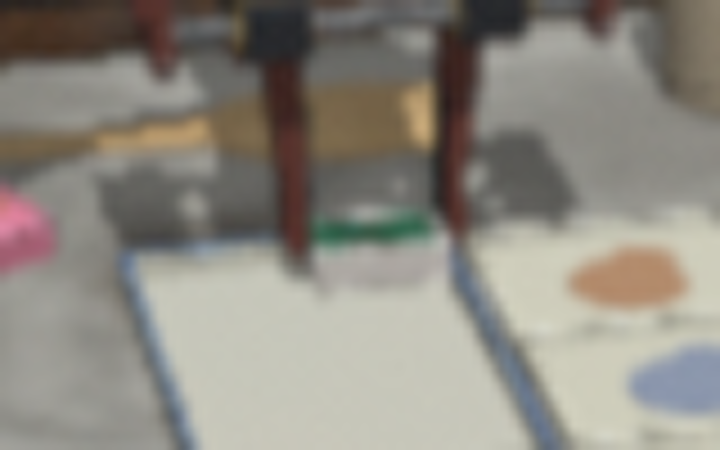

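```bash
python3 -m creep '[[150,0,0,0,0],[80,0,0,0,0],[80,0,0,0,0],[80,0,0,0,0],[80,0,0,-0.5,0],[80,0,0,-1,0],[80,0,0,-1,0],[80,0,0,-1,0],[80,0,0,0,0]]' |egrep 'eef|width'
python3 - <<'E'
from h import *
c=camera("top")
B=(.38,.72,-.36,-.04)
for n in ("ochre","red","blue"): pan(c,n,B)
to(.5495,-.196,.30,53.3)
E
```

```text
eef_pos: [0.594, 0.2644, 0.2938]
gripper_width: 0.0602
ochre xy 0.5137 -0.1054 long axis -55.9 size mm 41.6 24.2 pol [9.7000e-02 1.1469e+02]
red xy 0.6479 -0.211 long axis 4.9 size mm 42.9 25.7 pol [1.0000e-01 3.5523e+02]
blue xy 0.5856 -0.2884 long axis -79.4 size mm 41.2 23.4 pol [9.90000e-02 2.95627e+02]
turn 38.02 shift [-15.82   9.58  -0.36] | pos [0.5937 0.2642 0.291 ] a 91.32 t 18.5 w 0.0602 F [-0.6 -0.2  0.1] g 0.0
```

```bash
python3 -m creep '[[80,0,0,0,7.6],[80,0,0,0,7.6],[80,0,0,0,7.6],[80,0,0,0,7.6],[80,0,0,0,7.6],[80,-0.93,0.563,0,0],[80,-0.93,0.563,0,0],[80,-0.93,0.563,0,0],[80,-0.93,0.563,0,0],[80,-0.93,0.563,0,0],[80,-0.93,0.563,0,0],[80,-0.93,0.563,0,0],[80,-0.93,0.563,0,0]]' >/dev/null
python3 -m creep '[[80,-0.93,0.563,0,0],[80,-0.93,0.563,0,0],[80,-0.93,0.563,0,0],[80,-0.93,0.563,0,0],[80,-0.93,0.563,0,0],[80,-0.93,0.563,0,0],[80,-0.93,0.563,0,0],[80,-0.93,0.563,0,0],[80,-0.93,0.563,0,0],[80,0,0,0,0]]' >/dev/null
python3 -c "
from h import *
to(.5495,-.196,.234,53.3)"
```

```text
turn -0.2 shift [ 0.11 -0.02  2.07] | pos [ 0.5482 -0.1986  0.2857] a 53.1 t 20.8 w 0.0601 F [ 0.1  0.5 -0.6] g 0.0
```

```bash
python3 -m creep '[[80,0.11,0,0.7,0],[80,0,0,0.7,0],[80,0,0,0.67,0],[80,0,0,0,0],[255,0,0,0,0],[255,0,0,0,0],[255,0,0,0,0],[255,0,0,0,0],[255,0,0,0,0]]' 15 | egrep "wrist|width|grasp"
python3 -m creep '[[255,0,0,0,-8.12],[255,0,0,0,-8.12],[255,0,0,0,-8.12],[255,0,0,0,-8.12],[255,0,0,0,-8.12],[255,0,0,0,-8.12],[255,0,0,0,-8.12],[255,0,0,0,-8.12],[255,0,0,0,0],[80,0,0,0,0],[80,0,0,0,0],[80,0,0,0,0],[80,0,0,-0.9,0],[80,0,0,-0.9,0],[80,0,0,-0.9,0]]' | egrep "eef|rot"
python3 -m creep '[[80,0,0,0,6.4],[80,0,0,0,6.4],[80,0,0,0,6.4],[80,0.98,-0.49,0,0],[80,0.98,-0.49,0,0],[80,0.98,-0.49,0,0],[80,0.98,-0.49,0,0],[80,0.98,-0.49,0,0],[80,0.98,-0.49,0,0],[80,0.98,-0.49,0,0],[80,0.98,-0.49,0,0],[80,0.98,-0.49,0,0],[80,0,0,0,0]]' | egrep "eef|rot"
python3 - <<'E'
from h import *
c=camera("top")
p,t=pan(c,"ochre"); to(*p,.2085,90+t)
E
```

```text
wrist_force: [1.9, -0.3, 2.6]
gripper_width: 0.0342
grasp_force: 15.0
eef_pos: [0.5507, -0.1938, 0.3038]
ee_rot: [[-0.474, 0.881, -0.0], [0.881, 0.474, 0.0], [0.0, -0.0, -1.0]]
eef_pos: [0.406, 0.0082, 0.3037]
ee_rot: [[-0.16, 0.987, 0.001], [0.987, 0.16, 0.001], [0.001, 0.001, -1.0]]
ochre xy 0.4513 -0.1917 long axis 10.0 size mm 46.9 27.4 pol [9.7000e-02 1.8107e+02]
turn -0.81 shift [-8.15  0.37  3.81] | pos [0.4067 0.0073 0.3037] a 99.19 t 24.55 w 0.0604 F [-0.1  0.2 -0.5] g 0.0
```

```bash
python3 -m creep '[[80,-0.9,0.04,0.2,-0.8],[80,-0.9,0.04,0.2,0],[80,-0.9,0.04,0.2,0],[80,-0.9,0.04,0.2,0],[80,-0.9,0.04,0.2,0],[80,-0.9,0.04,0.2,0],[80,-0.9,0.04,0.2,0],[80,-0.9,0.04,0.2,0],[80,-0.9,0.04,0,0],[80,0,0,0,0]]' |egrep eef
python3 -c "
from h import *
to(.4518,-.1917,.2085,100)"
```

```text
eef_pos: [0.4505, -0.1943, 0.2627]
turn -0.33 shift [0.09 0.07 2.17] | pos [ 0.4505 -0.1943  0.2627] a 99.67 t 25.55 w 0.0603 F [-0.3  0.9  0.9] g 0.0
```

```bash
python3 -m creep '[[80,0.09,0.07,0.6,0],[80,0,0,0.6,0],[80,0,0,0.6,0],[80,0,0,0.37,0],[80,0,0,0,0],[255,0,0,0,0],[255,0,0,0,0],[255,0,0,0,0],[255,0,0,0,0],[255,0,0,0,0]]' 25|egrep "eef|wrist|width|grasp"
python3 -m creep '[[255,0,0,-0.3,0],[255,0,0,-0.7,0],[255,0,0,-0.8,0],[255,0,0,-0.8,0],[255,0,0,0,0]]'|egrep "width|grasp"
python3 -c "
from h import *
to(.5895,.2195,.22,91.3)"
```

```text
eef_pos: [0.4516, -0.1891, 0.2092]
wrist_force: [0.5, 0.4, -0.6]
gripper_width: 0.0475
grasp_force: 25.0
gripper_width: 0.048
grasp_force: 25.0
turn 8.55 shift [16.23  5.86  2.32] | pos [ 0.4522 -0.1894  0.278 ] a 99.85 t 27.05 w 0.048 F [-0.3 -0.1 -0.5] g 25.0
```

```bash
python3 -m creep '[[255,0,0,0,8.5],[255,0.955,0.345,0,0],[255,0.955,0.345,0,0],[255,0.955,0.345,0,0],[255,0.955,0.345,0,0],[255,0.955,0.345,0,0],[255,0.955,0.345,0,0],[255,0.955,0.345,0,0],[255,0.955,0.345,0,0],[255,0.955,0.345,0,0],[255,0.955,0.345,0,0],[255,0.955,0.345,0,0],[255,0.955,0.345,0,0],[255,0.955,0.345,0,0],[255,0.955,0.345,0,0],[255,0.955,0.345,0,0],[255,0.955,0.345,0,0],[255,0.955,0.345,0,0],[255,0,0,0,0]]' >/dev/null
python3 -c "
from h import *
c=camera('side');m=[x for x in masks_of(c,'pan_ochre')]
for x in m[:5]: print(round(x['conf'],2),np.round(np.array(x['extent'])*[640,480,640,480],1))
to(.5895,.2195,.2025,91.3)"
```

```text
0.62 [318.4 201.1 335.5 211.5]
0.62 [274.5 213.5 287.7 224.3]
0.61 [257.1 229.1 270.6 242.3]
0.55 [264.8 245.3 274.7 257.7]
turn 0.11 shift [-0.03  0.04  2.82] | pos [0.5884 0.2203 0.2729] a 91.41 t 29.05 w 0.0479 F [-0.5 -0.2  0.3] g 25.0
```

```bash
(python3 -m creep '[[255,0,0,0.8,0],[255,0,0,0.8,0],[255,0,0,0.7,0],[255,0,0,0.5,0],[255,0,0,0,0]]';python3 -m creep '[[255,0,0,0.08,0],[255,0,0,0,0]]'; python3 -m creep '[[255,0,0,0.06,0],[255,0,0,0,0]]'; python3 -m creep '[[255,0,0.08,0,0],[255,0,0.08,0,0],[255,0,0,0,0]]';python3 -m creep '[[255,0,0.05,0,0],[255,0,0,0,0]]') | egrep 'eef|wrist'
```

```text
eef_pos: [0.5878, 0.2191, 0.2015]
wrist_force: [-0.9, 0.3, -1.2]
eef_pos: [0.5888, 0.22, 0.2032]
wrist_force: [0.1, -0.6, 0.0]
eef_pos: [0.5887, 0.2203, 0.2012]
wrist_force: [-0.5, -0.3, -0.7]
eef_pos: [0.5928, 0.2203, 0.2007]
wrist_force: [0.4, 0.2, -1.0]
eef_pos: [0.5939, 0.2203, 0.2006]
wrist_force: [0.4, -0.6, 0.2]
```

```bash
(python3 -m creep '[[255,0,0,0.06,0],[255,0,0,0,0]]'; python3 -m creep '[[255,0,0,0.06,0],[255,0,0,0,0]]'; python3 -m creep '[[255,0,0,0.04,0],[255,0,0,0,0]]';python3 -m creep '[[255,0,0.05,0,0],[255,0,0,0,0]]';python3 -m creep '[[255,0,0.05,0,0],[255,0,0,0,0]]') | egrep 'eef|wrist'
```

```text
eef_pos: [0.5938, 0.2203, 0.1988]
wrist_force: [-0.2, -0.3, 0.3]
eef_pos: [0.5938, 0.2203, 0.1973]
wrist_force: [0.2, 0.3, -0.3]
eef_pos: [0.5938, 0.2203, 0.1972]
wrist_force: [-2.7, -0.4, 3.9]
eef_pos: [0.5944, 0.2204, 0.1973]
wrist_force: [-6.7, -1.9, 5.9]
eef_pos: [0.5949, 0.2205, 0.1973]
wrist_force: [-12.8, -2.4, 10.0]
```

```bash
(python3 -m creep '[[255,0,-0.05,-0.06,0],[255,0.1,0,0,0],[255,0,0,0,0]]'; python3 -m creep '[[255,0.06,0,0,0],[255,0,0,0,0]]';python3 -m creep '[[255,0.06,0,0,0],[255,0,0,0,0]]';python3 -m creep '[[255,0.06,0,0,0],[255,0,0,0,0]]';python3 -m creep '[[255,0.06,0,0,0],[255,0,0,0,0]]') | egrep 'eef|wrist'
```

```text
eef_pos: [0.5944, 0.2226, 0.1974]
wrist_force: [-5.1, -3.2, 1.4]
eef_pos: [0.5944, 0.2237, 0.1973]
wrist_force: [-5.5, -3.9, 1.9]
eef_pos: [0.5944, 0.2251, 0.1974]
wrist_force: [-5.8, -4.0, 1.8]
eef_pos: [0.5943, 0.2266, 0.1973]
wrist_force: [-6.0, -4.5, 1.3]
eef_pos: [0.5943, 0.228, 0.1974]
wrist_force: [-6.8, -4.3, 2.9]
```

```bash
(python3 -m creep '[[255,0.06,-0.02,0,0],[255,0,0,0,0]]'; python3 -m creep '[[255,0.06,0,0,0],[255,0,0,0,0]]';python3 -m creep '[[255,0.06,0,0,0],[255,0,0,0,0]]';python3 -m creep '[[255,0.06,0,0,0],[255,0,0,0,0]]') | egrep 'eef|wrist'
```

```text
eef_pos: [0.5941, 0.2287, 0.1973]
wrist_force: [-3.0, -7.7, 1.6]
eef_pos: [0.5942, 0.2292, 0.1974]
wrist_force: [-4.6, -12.4, 3.6]
eef_pos: [0.5943, 0.2297, 0.1974]
wrist_force: [-5.1, -17.4, 3.8]
eef_pos: [0.5943, 0.2302, 0.1973]
wrist_force: [-6.5, -21.0, 5.3]
```

```bash
python3 -m creep '[[150,0,0,0,0],[80,0,0,0,0],[80,0,0,0,0],[80,0,0,0,0],[80,0,0,-0.5,0],[80,0,0,-1,0],[80,0,0,-1,0],[80,0,0,-1,0],[80,0,0,0,0]]' |egrep 'eef|width'
python3 - <<'E'
from h import *
c=camera("top")
B=(.38,.72,-.36,-.04)
for n in ("red","blue"): pan(c,n,B)
to(.55,-.196,.29,28.3)
E
```

```text
eef_pos: [0.5949, 0.2355, 0.2918]
gripper_width: 0.0601
red xy 0.6026 -0.1119 long axis 71.5 size mm 43.1 25.5 pol [ 0.1   61.024]
blue xy 0.6483 -0.2005 long axis -13.3 size mm 41.5 24.3 pol [0.1  1.25]
turn 63.09 shift [-9.75 14.35 -0.04] | pos [0.5946 0.2353 0.2889] a 91.39 t 34.3 w 0.0603 F [ 0.6  0.7 -0.7] g 0.0
```

```bash
python3 -m creep '[[80,0,0,0,7.89],[80,0,0,0,7.89],[80,0,0,0,7.89],[80,0,0,0,7.89],[80,0,0,0,7.89],[80,0,0,0,7.89],[80,0,0,0,7.89],[80,0,0,0,7.89],[80,-0.65,0.957,0,0],[80,-0.65,0.957,0,0],[80,-0.65,0.957,0,0],[80,-0.65,0.957,0,0],[80,-0.65,0.957,0,0],[80,-0.65,0.957,0,0],[80,-0.65,0.957,0,0]]' >/dev/null
python3 -m creep '[[80,-0.65,0.957,0,0],[80,-0.65,0.957,0,0],[80,-0.65,0.957,0,0],[80,-0.65,0.957,0,0],[80,-0.65,0.957,0,0],[80,-0.65,0.957,0,0],[80,-0.65,0.957,0,0],[80,-0.65,0.957,0,0],[80,0,0,0,0]]' >/dev/null
python3 -c "
from h import *
to(.55,-.196,.234,28.3)"
```

```text
turn -0.26 shift [ 0.12 -0.09  1.99] | pos [ 0.5485 -0.1993  0.2837] a 28.04 t 36.7 w 0.0607 F [ 0.   0.5 -0.4] g 0.0
```

```bash
python3 -m creep '[[80,0.12,-0.05,0.7,0],[80,0,0,0.7,0],[80,0,0,0.6,0],[80,0,0,0,0],[255,0,0,0,0],[255,0,0,0,0],[255,0,0,0,0],[255,0,0,0,0],[255,0,0,0,0]]' 15 | egrep "wrist|width|grasp"
python3 -m creep '[[255,0,0,0,-8.5],[255,0,0,0,-8.5],[255,0,0,0,-8.5],[255,0,0,0,-8.5],[255,0,0,0,-8.5],[255,0,0,0,-8.5],[255,0,0,0,-8.5],[255,0,0,0,-8.5],[255,0,0,0,-8.5],[255,0,0,0,-8.5],[255,0,0,0,-8.5],[255,0,0,0,-8.5],[255,0,0,0,-8.5],[255,0,0,0,-8.5],[255,0,0,0,0],[80,0,0,0,0],[80,0,0,0,0],[80,0,0,0,0]]' | egrep "eef|rot"
python3 -m creep '[[80,0,0,-0.9,0],[80,0,0,-0.9,0],[80,0,0,-0.9,0],[80,0,0,0,7.9],[80,0,0,0,7.9],[80,0,0,0,7.9],[80,0,0,0,7.9],[80,0,0,0,7.9],[80,0,0,0,7.9],[80,0.98,-0.49,0,0],[80,0.98,-0.49,0,0],[80,0.98,-0.49,0,0],[80,0.98,-0.49,0,0],[80,0.98,-0.49,0,0],[80,0.98,-0.49,0,0],[80,0.98,-0.49,0,0],[80,0.98,-0.49,0,0],[80,0.98,-0.49,0,0],[80,0,0,0,0]]' | egrep "eef|rot"
python3 - <<'E'
from h import *
c=camera("top")
p,t=pan(c,"red"); to(*p,.2085,90+t)
E
```

```text
wrist_force: [3.8, -4.6, 1.4]
gripper_width: 0.034
grasp_force: 15.0
eef_pos: [0.5514, -0.1939, 0.2357]
ee_rot: [[-0.841, 0.541, 0.0], [0.541, 0.841, 0.0], [-0.0, 0.001, -1.0]]
eef_pos: [0.4039, 0.0062, 0.3035]
ee_rot: [[-0.174, 0.985, 0.001], [0.985, 0.174, 0.001], [0.001, 0.001, -1.0]]
red xy 0.449 -0.1913 long axis 10.2 size mm 47.1 28.6 pol [1.00000e-01 1.80885e+02]
turn -0.2 shift [-8.05  0.36  3.8 ] | pos [0.4046 0.0053 0.3035] a 99.98 t 41.35 w 0.0607 F [ 0.6 -1.5  0.4] g 0.0
```

```bash
python3 -m creep '[[80,-0.9,0.05,0.2,0],[80,-0.9,0.05,0.2,0],[80,-0.9,0.05,0.2,0],[80,-0.9,0.05,0.2,0],[80,-0.9,0.05,0.2,0],[80,-0.9,0.05,0.2,0],[80,-0.9,0.05,0.2,0],[80,-0.9,0.05,0.2,0],[80,-0.87,0,0,0],[80,0,0,0,0],[80,0,0,0.6,0],[80,0,0,0.6,0],[80,0,0,0.6,0],[80,0,0,0.4,0],[80,0,0,0,0]]' |egrep "eef|wrist"
python3 -m creep '[[255,0,0,0,0],[255,0,0,0,0],[255,0,0,0,0],[255,0,0,0,0],[255,0,0,0,0]]' 25|egrep "eef|wrist|width|grasp"
python3 -m creep '[[255,0,0,-0.3,0],[255,0,0,-0.7,0],[255,0,0,-0.8,0],[255,0,0,-0.8,0],[255,0,0,0,0]]'|egrep "width|grasp"
python3 -c "
from h import *
to(.5905,.192,.22,91.3)"
```

```text
eef_pos: [0.4491, -0.1921, 0.2069]
wrist_force: [-0.3, 0.8, 0.7]
eef_pos: [0.4493, -0.1928, 0.2081]
wrist_force: [0.7, 0.2, 0.1]
gripper_width: 0.0477
grasp_force: 24.9
gripper_width: 0.0477
grasp_force: 24.9
turn 8.53 shift [15.27  5.97  2.28] | pos [ 0.45   -0.1931  0.277 ] a 99.83 t 43.85 w 0.0477 F [ 0.3 -0.3  0.2] g 24.9
```

```bash
python3 -m creep '[[255,0,0,0,8.5],[255,0.954,0.373,0,0],[255,0.954,0.373,0,0],[255,0.954,0.373,0,0],[255,0.954,0.373,0,0],[255,0.954,0.373,0,0],[255,0.954,0.373,0,0],[255,0.954,0.373,0,0],[255,0.954,0.373,0,0],[255,0.954,0.373,0,0],[255,0.954,0.373,0,0],[255,0.954,0.373,0,0],[255,0.954,0.373,0,0],[255,0.954,0.373,0,0],[255,0.954,0.373,0,0],[255,0.954,0.373,0,0],[255,0.954,0.373,0,0],[255,0,0,0,0]]' >/dev/null
python3 -m creep '[[255,0,0,0.8,0],[255,0,0,0.8,0],[255,0,0,0.7,0],[255,0,0,0.5,0],[255,0,0,0,0]]'| egrep 'eef|width|wrist'
python3 -c "
from h import *
to(.5905,.192,.198,91.3)
c=camera('top');pan(c,'green',(.56,.64,.1,.3),.022);pan(c,'ochre',(.56,.64,.1,.3),.022)"
```

```text
eef_pos: [0.5888, 0.1914, 0.2001]
wrist_force: [-0.4, -0.1, -0.8]
gripper_width: 0.0478
turn 0.01 shift [0.02 0.07 0.09] | pos [0.5888 0.1914 0.2001] a 91.31 t 46.15 w 0.0478 F [-0.4 -0.1 -0.8] g 24.9
green xy 0.5808 0.2616 long axis 2.7 size mm 20.6 10.5 pol [ 0.459 89.67 ]
ochre none
```

```bash
(python3 -m creep '[[255,0,0.1,0.06,0],[255,0,0.06,0.05,0],[255,0,0,0,0]]'; python3 -m creep '[[255,0,0,0.06,0],[255,0,0,0,0]]';python3 -m creep '[[255,0,0.04,0.03,0],[255,0,0,0,0]]';python3 -m creep '[[255,0,0.05,0,0],[255,0,0,0,0]]') | egrep 'eef|wrist'
```

```text
eef_pos: [0.594, 0.1923, 0.2011]
wrist_force: [-0.5, -0.4, -1.7]
eef_pos: [0.5936, 0.1923, 0.1989]
wrist_force: [-0.2, -0.2, 0.4]
eef_pos: [0.5945, 0.1924, 0.198]
wrist_force: [-1.7, 0.1, 0.0]
eef_pos: [0.5951, 0.1925, 0.1978]
wrist_force: [-6.7, 0.2, 2.1]
```

```bash
(python3 -m creep '[[255,0,-0.04,0.06,0],[255,0,0,0,0]]'; python3 -m creep '[[255,0,0,0.05,0],[255,0,0,0,0]]';python3 -m creep '[[255,0.1,0,0,0],[255,0.1,0,0,0],[255,0,0,0,0]]';python3 -m creep '[[255,0.06,0,0,0],[255,0,0,0,0]]';python3 -m creep '[[255,0.06,0,0,0],[255,0,0,0,0]]') | egrep 'eef|wrist'
```

```text
eef_pos: [0.5946, 0.1924, 0.1964]
wrist_force: [-3.9, -0.6, 0.3]
eef_pos: [0.5946, 0.1924, 0.1963]
wrist_force: [-7.4, -0.7, 5.2]
eef_pos: [0.5947, 0.1949, 0.1962]
wrist_force: [-6.9, -11.4, 9.3]
eef_pos: [0.5948, 0.1956, 0.1963]
wrist_force: [-8.2, -15.4, 9.4]
eef_pos: [0.5948, 0.1961, 0.1962]
wrist_force: [-9.2, -19.3, 10.0]
```

```bash
python3 -m creep '[[150,0,0,0,0],[80,0,0,0,0],[80,0,0,0,0],[80,0,0,0,0],[80,0,0,-0.5,0],[80,0,0,-1,0],[80,0,0,-1,0],[80,0,0,-1,0],[80,0,0,0,0]]' |egrep 'eef|width'
python3 - <<'E'
from h import *
c=camera("top")
B=(.38,.72,-.36,-.04)
pan(c,"blue",B)
to(.55,-.196,.29,57.3)
E
```

```text
eef_pos: [0.5954, 0.2009, 0.2888]
gripper_width: 0.0602
blue xy 0.5037 -0.1079 long axis -73.6 size mm 41.6 23.5 pol [9.90000e-02 1.20578e+02]
turn 34.06 shift [-14.33   7.06  -0.16] | pos [0.5951 0.2008 0.2861] a 91.36 t 49.15 w 0.0603 F [ 0.5 -0.3 -0.5] g 0.0
```

```bash
python3 -m creep '[[80,0,0,0,6.8],[80,0,0,0,6.8],[80,0,0,0,6.8],[80,0,0,0,6.8],[80,0,0,0,6.86],[80,-0.955,0.47,0,0],[80,-0.955,0.47,0,0],[80,-0.955,0.47,0,0],[80,-0.955,0.47,0,0],[80,-0.955,0.47,0,0],[80,-0.955,0.47,0,0],[80,-0.955,0.47,0,0],[80,-0.955,0.47,0,0],[80,-0.955,0.47,0,0],[80,-0.955,0.47,0,0],[80,-0.955,0.47,0,0],[80,-0.955,0.47,0,0],[80,-0.955,0.47,0,0],[80,-0.955,0.47,0,0],[80,-0.95,0.47,0,0]]' >/dev/null
python3 -m creep '[[80,0,0,0.7,0],[80,0.12,-0.05,0,0],[80,0,0,0,0]]' >/dev/null
python3 -c "
from h import *
to(.55,-.196,.234,57.3)"
```

```text
turn 0.01 shift [-0.12  0.09  1.2 ] | pos [ 0.5498 -0.1922  0.2639] a 57.31 t 51.45 w 0.0604 F [ 1.1 -0.3  0.5] g 0.0
```

```bash
python3 -m creep '[[80,-0.1,0.05,0.6,0],[80,0,0,0.6,0],[80,0,0,0,0],[255,0,0,0,0],[255,0,0,0,0],[255,0,0,0,0],[255,0,0,0,0],[255,0,0,0,0]]' 15 | egrep "wrist|width|grasp"
python3 -m creep '[[255,0,0,0,-8.5],[255,0,0,0,-8.5],[255,0,0,0,-8.5],[255,0,0,0,-8.5],[255,0,0,0,-8.5],[255,0,0,0,-8.5],[255,0,0,0,-8.5],[255,0,0,0,0],[80,0,0,0,0],[80,0,0,0,0],[80,0,0,0,0]]' | egrep "eef|rot"
python3 -m creep '[[80,0,0,-0.9,0],[80,0,0,-0.9,0],[80,0,0,-0.9,0],[80,0,0,0,8.16],[80,0,0,0,8.16],[80,0,0,0,8.16],[80,0,0,0,8.16],[80,0,0,0,8.16],[80,0.8,-0.935,0,0],[80,0.8,-0.935,0,0],[80,0.8,-0.935,0,0],[80,0.8,-0.935,0,0],[80,0.8,-0.935,0,0],[80,0.8,-0.935,0,0],[80,0.8,-0.935,0,0],[80,0.8,-0.935,0,0],[80,0,0,0,0]]' | egrep "eef|rot"
python3 - <<'E'
from h import *
c=camera("top")
p,t=pan(c,"blue"); to(*p,.2085,90+t)
E
```

```text
wrist_force: [-1.9, 0.3, 3.0]
gripper_width: 0.034
grasp_force: 14.9
eef_pos: [0.5497, -0.1957, 0.2353]
ee_rot: [[-0.45, 0.893, 0.0], [0.893, 0.45, -0.0], [-0.0, 0.0, -1.0]]
eef_pos: [0.4058, 0.0067, 0.3032]
ee_rot: [[0.239, 0.971, 0.001], [0.971, -0.239, 0.001], [0.001, 0.001, -1.0]]
blue xy 0.4501 -0.1896 long axis -15.0 size mm 44.8 26.5 pol [9.90000e-02 1.79851e+02]
turn 1.13 shift [-7.09  3.7   3.79] | pos [0.4066 0.0057 0.3032] a 76.11 t 55.1 w 0.06 F [ 0.3 -0.3 -0. ] g 0.0
```

Turn, approach, then grasp blue.

```bash
python3 -m creep '[[80,0,0,0,1.1],[80,-0.89,0.46,0.2,0],[80,-0.89,0.46,0.2,0],[80,-0.89,0.46,0.2,0],[80,-0.89,0.46,0.2,0],[80,-0.89,0.46,0.2,0],[80,-0.89,0.46,0.2,0],[80,-0.89,0.46,0.2,0],[80,-0.89,0.48,0.2,0],[80,0,0,0,0],[80,0,0,0.6,0],[80,0,0,0.6,0],[80,0,0,0.6,0],[80,0,0,0.4,0],[80,0,0,0,0]]' |egrep "eef|wrist"
python3 -m creep '[[255,0,0,0,0],[255,0,0,0,0],[255,0,0,0,0],[255,0,0,0,0],[255,0,0,0,0]]' 25|egrep "eef|wrist|width|grasp"
python3 -m creep '[[255,0,0,-0.3,0],[255,0,0,-0.7,0],[255,0,0,-0.8,0],[255,0,0,-0.8,0],[255,0,0,0,0]]'|egrep "width|grasp"
python3 -c "
from h import *
to(.5915,.162,.22,91.3)"
```

```text
eef_pos: [0.4496, -0.1905, 0.2069]
wrist_force: [0.4, -0.4, 0.1]
eef_pos: [0.4499, -0.1911, 0.2079]
wrist_force: [0.2, 0.4, -0.3]
gripper_width: 0.0479
grasp_force: 25.0
gripper_width: 0.0475
grasp_force: 25.0
turn -16.43 shift [14.01  5.96  2.27] | pos [ 0.4505 -0.1915  0.2767] a 74.87 t 57.6 w 0.0475 F [-0.2  0.2 -0.9] g 25.0
```

```bash
python3 -m creep '[[255,0,0,0,-8.2],[255,0,0,0,-8.2],[255,0.93,0.397,0,0],[255,0.93,0.397,0,0],[255,0.93,0.397,0,0],[255,0.93,0.397,0,0],[255,0.93,0.397,0,0],[255,0.93,0.397,0,0],[255,0.93,0.397,0,0],[255,0.93,0.397,0,0],[255,0.93,0.397,0,0],[255,0.93,0.397,0,0],[255,0.93,0.397,0,0],[255,0.93,0.397,0,0],[255,0.93,0.397,0,0],[255,0.93,0.397,0,0],[255,0.93,0.397,0,0],[255,0,0,0,0]]' >/dev/null
python3 -m creep '[[255,0,0,0.8,0],[255,0,0,0.8,0],[255,0,0,0.7,0],[255,0,0,0.5,0],[255,0,0,0,0]]'| egrep 'eef|width|wrist'
python3 -c "
from h import *
to(.5915,.161,.198,91.3)"
```

```text
eef_pos: [0.5901, 0.1601, 0.1999]
wrist_force: [0.2, -0.3, -0.5]
gripper_width: 0.0477
turn -0.05 shift [0.03 0.06 0.08] | pos [0.5901 0.1601 0.1999] a 91.25 t 59.9 w 0.0477 F [ 0.2 -0.3 -0.5] g 25.0
```

```bash
(python3 -m creep '[[255,0,0.1,0.08,0],[255,0,0.04,0.08,0],[255,0,0,0,0]]'; python3 -m creep '[[255,0,0.03,0.05,0],[255,0,0,0,0]]';python3 -m creep '[[255,0,0.02,0.05,0],[255,0,0,0,0]]';python3 -m creep '[[255,0,0.04,0,0],[255,0,0,0,0]]') | egrep 'eef|wrist'
```

```text
eef_pos: [0.5948, 0.1609, 0.1996]
wrist_force: [0.6, 0.0, -0.1]
eef_pos: [0.5952, 0.161, 0.1979]
wrist_force: [-0.9, -1.0, -0.5]
eef_pos: [0.5954, 0.161, 0.1964]
wrist_force: [-4.5, 0.0, 2.2]
eef_pos: [0.5959, 0.1611, 0.1965]
wrist_force: [-8.2, 0.0, 5.0]
```

```bash
(python3 -m creep '[[255,0.1,-0.03,0,0],[255,0.06,0,0,0],[255,0,0,0,0]]';python3 -m creep '[[255,0.06,0,0,0],[255,0,0,0,0]]';python3 -m creep '[[255,0.06,0,0,0],[255,0,0,0,0]]';python3 -m creep '[[255,0.06,0,0,0],[255,0,0,0,0]]') | egrep 'eef|wrist'
```

```text
eef_pos: [0.5956, 0.1637, 0.1964]
wrist_force: [-7.0, -5.8, 3.1]
eef_pos: [0.5956, 0.1648, 0.1964]
wrist_force: [-6.0, -6.8, 4.0]
eef_pos: [0.5956, 0.1653, 0.1964]
wrist_force: [-7.1, -12.6, 5.0]
eef_pos: [0.5957, 0.1658, 0.1964]
wrist_force: [-6.1, -16.1, 5.7]
```

```bash
python3 -m creep '[[150,0,0,0,0],[80,0,0,0,0],[80,0,0,0,0],[80,0,0,0,0],[80,0,0,-0.5,0],[80,0,0,-1,0],[80,0,0,-1,0],[80,-1,0,0,0],[80,-1,0,0,0],[80,-1,0,0,0],[80,-1,0,0,0],[80,-1,0,0,0],[80,0,0,0,0]]' |egrep 'eef|width'
python3 - <<'E'
from h import *
c=camera("top")
for n in HS: pan(c,n,(.54,.65,.08,.3),.022)
to(.59,.0405,.208,91.3)
a=cv2.resize(c["image"][185:250,205:325],None,fx=5,fy=5,interpolation=cv2.INTER_CUBIC)
d=camera("side"); b=cv2.resize(d["image"][195:270,285:375],None,fx=6,fy=3.4,interpolation=cv2.INTER_CUBIC)
b=cv2.resize(d["image"][200:250,280:380],(600,300),interpolation=cv2.INTER_CUBIC)
cv2.imwrite("pics/row.png",np.vstack([a[:300],b]))
E
```

```text
eef_pos: [0.5988, 0.0423, 0.2601]
gripper_width: 0.0601
ochre xy 0.5921 0.2245 long axis 2.5 size mm 43.9 25.6 pol [ 0.423 87.782]
red xy 0.5927 0.1943 long axis 2.4 size mm 44.5 26.8 pol [ 0.393 87.248]
blue xy 0.5942 0.1641 long axis 1.7 size mm 42.9 26.1 pol [ 0.363 86.47 ]
green xy 0.5919 0.2541 long axis -0.5 size mm 41.7 25.2 pol [ 0.452 88.195]
turn -0.13 shift [-0.12 -0.35  2.08] | pos [0.5987 0.0436 0.2599] a 91.17 t 63.05 w 0.0603 F [-0.2  0.7 -0.8] g 0.0
```

View pics/row.png

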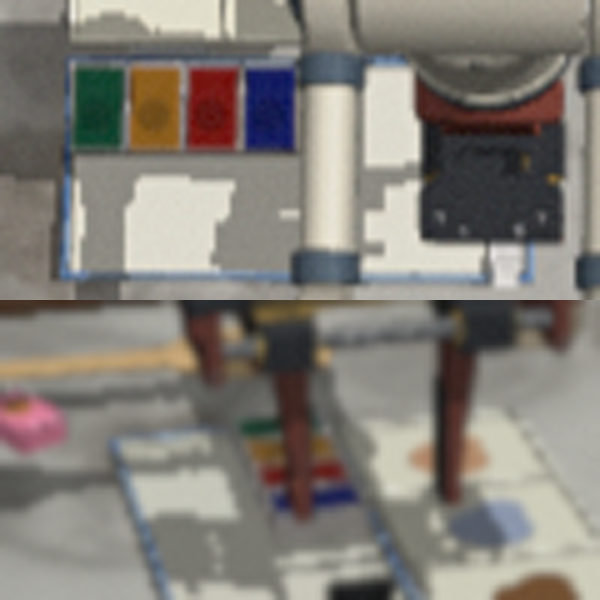

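The row sits tight in the corner: green, ochre, red, blue at a 30 mm pitch. Now sliding the divider by its tab.

```bash
python3 -m creep '[[80,-0.09,-0.33,0,0],[80,0,0,0.7,0],[80,0,0,0.7,0],[80,0,0,0.68,0],[80,0,0,0,0],[255,0,0,0,0],[255,0,0,0,0],[255,0,0,0,0],[255,0,0,0,0],[255,0,0,0,0],[255,0,0,0,0]]' 10
python3 -m creep '[[255,0.4,0,0,0],[255,0.4,0,0,0],[255,0.4,0,0,0],[255,0.4,0,0,0],[255,0.4,0,0,0],[255,0.4,0,0,0],[255,0.4,0,0,0],[255,0.4,0,0,0],[255,0.4,0,0,0],[255,0,0,0,0]]'
```

```text
clock: 64.2
eef_pos: [0.5912, 0.0421, 0.2082]
ee_rot: [[-0.022, 1.0, 0.004], [1.0, 0.022, 0.0], [0.0, 0.004, -1.0]]
wrist_force: [3.8, 1.2, -0.2]
gripper_width: 0.0319
grasp_force: 10.0
clock: 65.2
eef_pos: [0.5891, 0.133, 0.2081]
ee_rot: [[-0.023, 1.0, 0.004], [1.0, 0.023, 0.001], [0.001, 0.004, -1.0]]
wrist_force: [5.7, 1.7, 1.5]
gripper_width: 0.0321
grasp_force: 10.0
```

```bash
(python3 -m creep '[[255,0.15,0,0,0],[255,0.15,0,0,0],[255,0,0,0,0]]';for i in 1; do python3 -m creep '[[255,0.06,0,0,0],[255,0,0,0,0]]';python3 -m creep '[[255,0.06,0,0,0],[255,0,0,0,0]]';python3 -m creep '[[255,0.06,0,0,0],[255,0,0,0,0]]';python3 -m creep '[[255,0.06,0,0,0],[255,0,0,0,0]]'; done) | egrep 'eef|wrist'
```

```text
eef_pos: [0.589, 0.1397, 0.2081]
wrist_force: [6.2, 0.2, 2.0]
eef_pos: [0.589, 0.1409, 0.2081]
wrist_force: [4.9, -0.8, 0.5]
eef_pos: [0.5889, 0.1422, 0.2081]
wrist_force: [5.6, -1.4, 1.5]
eef_pos: [0.589, 0.1427, 0.2081]
wrist_force: [4.7, -5.8, 0.8]
eef_pos: [0.589, 0.1433, 0.2081]
wrist_force: [4.2, -8.9, 2.7]
```

```bash
python3 -m creep '[[150,0,0,0,0],[80,0,0,0,0],[80,0,0,0,0],[80,0,0,0,0],[80,0,0,-0.5,0],[80,0,0,-1,0],[80,0,0,-1,0],[80,0,0,-0.8,0],[80,0,0,0,0]]' |egrep 'eef|width'
python3 - <<'E'
from h import *
c=camera("top")
to(.55,-.1955,.29,26.8)
E
```

```text
eef_pos: [0.5886, 0.1458, 0.2944]
gripper_width: 0.0607
turn 64.49 shift [-7.52 11.49  0.08] | pos [0.5883 0.1457 0.2919] a 91.29 t 67.25 w 0.0604 F [ 0.3  0.1 -0.2] g 0.0
```

```bash
python3 -m creep '[[80,0,0,0,8.06],[80,0,0,0,8.06],[80,0,0,0,8.06],[80,0,0,0,8.06],[80,0,0,0,8.06],[80,0,0,0,8.06],[80,0,0,0,8.06],[80,0,0,0,8.06],[80,-0.62,0.957,0,0],[80,-0.62,0.957,0,0],[80,-0.62,0.957,0,0],[80,-0.62,0.957,0,0],[80,-0.62,0.957,0,0],[80,-0.62,0.957,0,0]]' >/dev/null
python3 -m creep '[[80,-0.62,0.957,0,0],[80,-0.62,0.957,0,0],[80,-0.62,0.957,0,0],[80,-0.62,0.957,0,0],[80,-0.62,0.957,0,0],[80,-0.62,0.957,0,0],[80,0,0,0,0],[80,0,0,0,0]]' >/dev/null
python3 - <<'E'
from h import *
to(.55,-.1955,.234,26.8)
E
```

```text
turn -0.07 shift [-0.05  0.01  2.16] | pos [ 0.5511 -0.1947  0.2879] a 26.73 t 69.45 w 0.0601 F [-0.4  0.5  1. ] g 0.0
```

Turn the blank in, then release and retreat to look.

```bash
python3 -m creep '[[80,-0.05,0,0.72,0],[80,0,0,0.72,0],[80,0,0,0.72,0],[80,0,0,0,0],[255,0,0,0,0],[255,0,0,0,0],[255,0,0,0,0],[255,0,0,0,0],[255,0,0,0,0]]' 15 | egrep "wrist|width|grasp"
python3 -m creep '[[255,0,0,0,-8.5],[255,0,0,0,-8.5],[255,0,0,0,-8.5],[255,0,0,0,-8.5],[255,0,0,0,-8.5],[255,0,0,0,-8.5],[255,0,0,0,-8.5],[255,0,0,0,0],[80,0,0,0,0],[80,0,0,0,0],[80,0,0,0,0],[80,0,0,-0.9,0],[80,0,0,-0.9,0],[80,0,0,-0.9,0]]' | egrep "eef|rot"
python3 -m creep '[[80,0.98,-0.6,0,0],[80,0.98,-0.6,0,0],[80,0.98,-0.6,0,0],[80,0.98,-0.6,0,0],[80,0.98,-0.6,0,0],[80,0.98,-0.6,0,0],[80,0.98,-0.6,0,0],[80,0.98,-0.6,0,0],[80,0,0,0,0]]' | egrep "eef"
python3 - <<'E'
from h import *
c=camera("top"); cv2.imwrite("pics/fin.png",cv2.resize(c["image"][155:300,205:470],None,fx=3,fy=3,interpolation=cv2.INTER_CUBIC))
cv2.imwrite("pics/win.png",cv2.resize(c["image"][205:295,345:445],None,fx=6,fy=6,interpolation=cv2.INTER_CUBIC))
for n in HS: pan(c,n,(.54,.65,.1,.3),.022)
E
```

```text
wrist_force: [2.0, -3.1, 1.7]
gripper_width: 0.0338
grasp_force: 15.0
eef_pos: [0.5503, -0.1951, 0.3032]
ee_rot: [[0.065, 0.998, -0.001], [0.998, -0.065, 0.0], [0.0, -0.001, -1.0]]
eef_pos: [0.4423, 0.0102, 0.303]
ochre xy 0.5918 0.2245 long axis 2.5 size mm 44.6 25.6 pol [ 0.423 87.826]
red xy 0.5927 0.1942 long axis 1.7 size mm 44.2 26.9 pol [ 0.393 87.246]
blue xy 0.5939 0.1646 long axis 2.3 size mm 43.8 24.9 pol [ 0.364 86.534]
green xy 0.5916 0.2539 long axis 1.0 size mm 41.9 25.1 pol [ 0.452 88.232]
```

View pics/win.png

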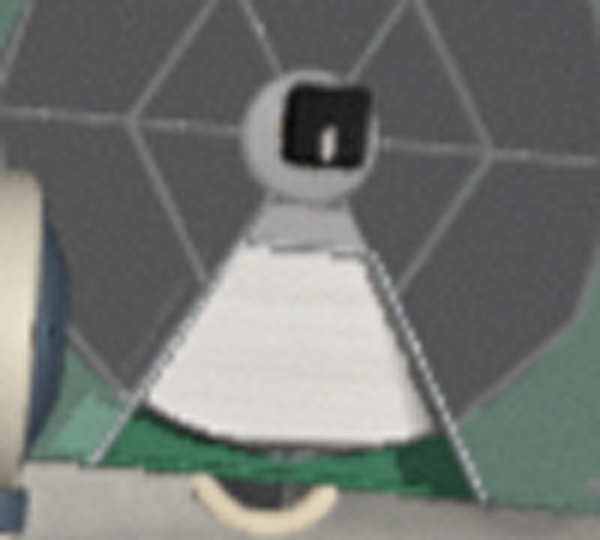

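View pics/fin.png

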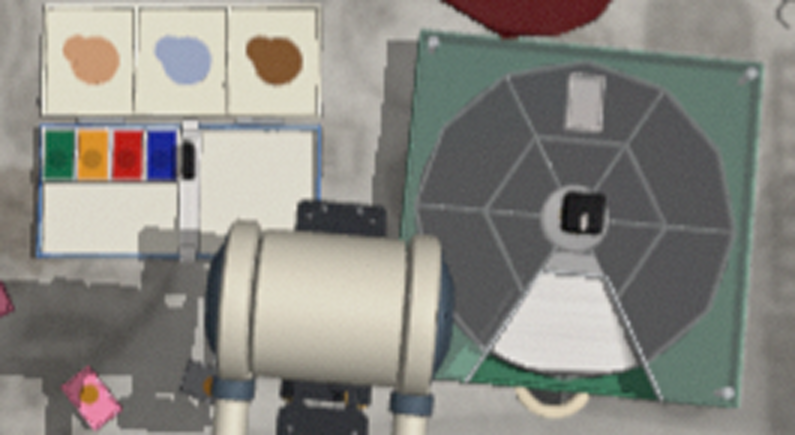

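The row, divider and spent pan all look right. The blank has only about ±1° of margin, so I'm measuring its angle more finely.

```bash
python3 - <<'E'
from h import *
c=camera("top"); g=cv2.cvtColor(c["image"],cv2.COLOR_BGR2GRAY).astype(float)
def line(p0,p1,z,off=(345,205),sc=6,steps=40,hw=2.5,mode="peak"):
    p0=(np.array(p0)+.5)/sc-.5+off; p1=(np.array(p1)+.5)/sc-.5+off; d=(p1-p0)/np.linalg.norm(p1-p0); n=np.array([-d[1],d[0]]); W=[]
    for t in np.linspace(0,1,steps):
        s=np.linspace(-hw,hw,21); q=p0+t*(p1-p0)+s[:,None]*n
        v=cv2.remap(g.astype(np.float32),q[:,0].astype(np.float32)[None],q[:,1].astype(np.float32)[None],cv2.INTER_LINEAR)[0]
        if mode=="peak": v=np.clip(v-np.median(v),0,None); o=(v*s).sum()/max(v.sum(),1e-6)
        else: w=np.abs(np.gradient(v)); o=(w*s).sum()/w.sum()
        W.append(unproj(c,p0+t*(p1-p0)+o*n,z)[:2])
    W=np.array(W); vx,vy,x,y=cv2.fitLine((W*1e3).astype(np.float32),cv2.DIST_HUBER,0,.01,.01).ravel()
    res=((W*1e3-[x,y])@[-vy,vx]); return np.degrees(np.arctan2(vy,vx))%180,np.array([x,y]),np.std(res)
for nm,a in dict(ribL=((20,111),(235,127),.024),ribR=((390,147),(590,159),.024),ribUL=((245,10),(278,72),.024),winL=((235,258),(110,440),.044),winR=((378,262),(475,475),.044)).items(): print(nm,line(*a))
o=(205,155)
for nm,a in dict(ribL2=((425,206),(540,215),.024),ribR2=((610,222),(725,230),.024),ribUL=((512,82),(560,180),.024),ribUR=((657,97),(606,180),.024)).items(): print(nm,line(*a,off=o,sc=3))
for nm,a in dict(top=((440,33),(745,63),.044),left=((420,50),(406,215),.044),right=((761,80),(741,390),.044),bot=((660,400),(730,406),.044)).items(): print(nm,line(*a,off=o,sc=3,mode="e"))
E
```

```text
ribL (np.float32(86.47388), array([ 553.15   , -124.14247], dtype=float32), np.float64(0.7144837587767292))
ribR (np.float32(86.38633), array([ 544.5602, -272.2182], dtype=float32), np.float64(0.8223387810055404))
ribUL (np.float32(26.085766), array([ 591.1246, -175.0436], dtype=float32), np.float64(0.21107976796377562))
winL (np.float32(142.26381), array([ 454.68365, -139.35089], dtype=float32), np.float64(1.9552213030001797))
winR (np.float32(27.027102), array([ 448.10388, -243.57439], dtype=float32), np.float64(0.6616913699588699))
ribL2 (np.float32(86.71451), array([ 553.53375 , -117.723305], dtype=float32), np.float64(0.3526671409989209))
ribR2 (np.float32(86.69212), array([ 545.05066, -265.29602], dtype=float32), np.float64(0.3262632659862304))
ribUL (np.float32(26.79635), array([ 633.0316, -153.941 ], dtype=float32), np.float64(0.466068433182406))
ribUR (np.float32(146.71239), array([ 629.32697, -249.09122], dtype=float32), np.float64(0.9806112112640644))
top (np.float32(85.73191), array([ 695.9462 , -199.64008], dtype=float32), np.float64(0.8692300178531329))
left (np.float32(176.7216), array([616.7316  , -51.581406], dtype=float32), np.float64(0.3858344130861999))
right (np.float32(176.06421), array([ 537.2367 , -342.71118], dtype=float32), np.float64(0.37611516734617384))
bot (np.float32(87.437035), array([ 391.66122, -295.92145], dtype=float32), np.float64(1.0286165641826237))
```

```bash
python3 - <<'E'
from h import *
c=camera("top"); d=camera("side")
a=cv2.resize(c["image"][240:290,358:430],(576,400),interpolation=cv2.INTER_CUBIC)[:, :400+176]
b=cv2.resize(d["image"][275:330,270:330],None,fx=8,fy=8,interpolation=cv2.INTER_CUBIC)[:400]
# overlay predicted window edges for yaw -3.7, and blank edges for 176.7
for cam,im,o,col in((c,a,(358,240),0),):
    for s in(-1,1):
        for r0,cl,th in((-3.7,(0,0,255),29),):
            u=np.radians(180+r0+s*th); P=[proj(cam,[*(ce+r*np.array([np.cos(u),np.sin(u)])),.044]) for r in(.06,.135)]
            q=[tuple(int(v) for v in ((p-o)*8+3.5)) for p in P]; cv2.line(im,*q,cl,1)
cv2.imwrite("pics/z.png",cv2.resize(np.hstack([a[:,:400],b[:,:400]]) if 0 else np.vstack([cv2.resize(a,(430,300)),cv2.resize(b,(430,300))]),None,fx=1,fy=1))
E
```

```text
(no output)
```

View pics/z.png

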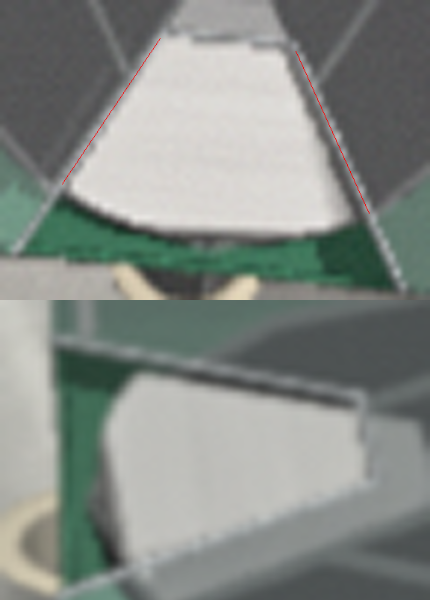

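The overlaid window edges line up with the blank's. The ribs put the blank at 176.7° against the housing's 176.3°, so the window is filled; the dark strip on the right is shadow from the lid edge.

```bash
python3 -c "
from h import *
print(job_done())"
```

```text
the job is handed in; nothing more can be done
None
```

The job is handed in: green, ochre, red and blue stand in one close row in the far left corner, the divider is against the last pan, the spent pan is still in the carousel, and the blank fills the window to within about half a degree by camera; I have no verdict from the judging.

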